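# Index the viewing head out by one hole

## Task

Someone has parked a tape roll on the end post of the viewing-head stand, where it blocks the slide: take it up off the post and lay it flat in the shallow metal tray. Then pull up the black plunger knob, slide the section with the viewing head to the next hole towards the post, and let the pin go fully home in it. Finish while holding: keep the gripper on the knob with the pin held fully down in that hole, and leave the other things on the bench alone.

Things in the scene. Friction and masses are not known exactly. Their poses are not given: they have to be found in the camera images.
- stand: Fixed stand: index bar 280 long, 40 wide, top at z 60 mm, underside z 30, on two feet (110 x 50 x 8). Origin on the bench, straight under the knob's starting place; y runs along the bar towards the end post (bar from y -175 to +105), z up, x level across the bar. Pin slots 11 x 11 mm in the bar top at y -105, -70, -35, 0 (pin starts here) and +35 mm. Steel post at y +72.
- post_top (a point): Centre of the top of the upright steel post, 20 mm thick, which rises from the bar top (z 60 mm) to z 105 mm. Axes as the stand's.
- next_hole (a point): Centre of the mouth of the next slot towards the post, on the bar top, 35 mm from the slot where the pin starts; it is the last one.
- section (a joint): Travel (m) of the sliding section along the stand's +y: 0 at start, 0.035 at the next hole, stop at 0.041. A cream saddle, 56 wide, 44 long, top at z 72 mm, knob in its middle; a low link joins it to the viewing head (74 wide, y -75 to -180, up to z 145). 0.6 kg, 1.5 N friction. With the pin in a slot it has 2 mm play and is locked; the roll on the post also blocks it.
- plunger (a joint): How far (m) the plunger is pulled up: 0 fully home, 0.012 when the pin's tip just clears the bar top (or rests on it between slots), 0.020 at its upper stop. A spring pushes it down with about 5.5 N at 0, 10 N at 0.020. The pin is 8 mm thick with a round tip, so it finds the slot from about 3 mm off.
- plunger_knob: Black ridged upright cylinder 24 mm in diameter, 30 mm high, on top of the plunger, rigid with its pin; with the plunger home it spans z 86 to 116 mm above the bench. Origin at the middle of the knob. Moves with section and plunger. Below it is a steel barrel 20 mm thick on the saddle's top (z 72).
- roll: Roll of paper label tape, a ring 56 mm outside, 26 mm bore, 30 mm high, 90 g, standing on the bar around the post. Origin at the centre of its underside, z along its axis. Flanked by free room across the bar (stand's x); along the bar the saddle is 22 mm from it.
- tray: Shallow open aluminium tray, 160 x 160 mm outside, 18 mm high, walls and floor 4 mm, fixed to the bench, to the left or the right of the stand. Origin at the centre of its underside.
- slide_box: Closed grey slide box with white lid, 100 x 90 x 36 mm, on the opposite side from the tray; leave alone. Origin at the centre of its underside.
- oil_bottle: Small amber bottle, 34 mm thick, 75 mm high, behind the stand; leave alone. Origin at the centre of its underside.
- spare_eyepiece: Black stepped cylinder, 34 mm thick, 46 mm high, behind the stand; leave alone. Origin at the centre of its underside.
There are look-alikes about, which are no part of the job. What is meant by the roll is not blue or green, and is the smaller of those in its own colour.

How it is judged:
On the way, in this order (a step that is already met when the one before it is completed fails the run):
1. the roll has been taken up off the post (horizontal distance between roll and post_top above 0.045 m), for 0.1 s.
2. the roll lies flat in the tray, let go (horizontal distance between roll and tray below 0.075 m and z of roll in the frame of tray below 0.008 m and (angle between roll's own z axis and vertical below 0.12 rad or angle between roll's own z axis and vertical above 3.02 rad) and contact force between the fingers and roll below 0.1 N and linear speed of roll below 0.03 m/s), for 0.2 s.
3. the plunger has been pulled up out of its slot (value of joint plunger above 0.011 m), for 0.1 s.
At the end, for the whole second after the job is handed in: The section is at the next hole (35 mm, within 3.5 mm) with the plunger within 3 mm of fully home, the fingers are holding the knob with more than 2 N, and the roll lies flat (within 7 degrees) in the tray, let go (value of joint section between 0.0315 and 0.0385 m and value of joint plunger below 0.003 m and contact force between the fingers and plunger_knob above 2 N and horizontal distance between roll and tray below 0.075 m and z of roll in the frame of tray below 0.008 m and (angle between roll's own z axis and vertical below 0.12 rad or angle between roll's own z axis and vertical above 3.02 rad) and contact force between the fingers and roll below 0.1 N); the arm keeps its last pose, push and grip.
It fails at once if a bystander was shoved (distance of any of slide_box, oil_bottle, spare_eyepiece from where it was at the start of the episode above 0.02 m).
It also fails if it takes over 58 s, if anything falls off the work surface, if the arm or the gripper's body presses on something with over 40 N, if the wrist force passes 120 N, or if a joint passes its speed limit or range.

## Robot

A 6-joint arm with a two-finger parallel gripper is mounted at the origin on the work surface. World frame = base frame: x ahead of the robot, y to its left, z up, the work surface at z = 0. Lengths are in m, angles in rad, forces in N, time in s.
With the tool pointing down it reaches from about 0.3 to 0.825 m from the base axis. Payload 5.4 kg.
Tool frame: the origin (TCP) lies between the finger pads; the fingertips stand ctrl.finger_overhang ahead of it and the grasp point (between the pads) lies 8 mm behind it (ctrl.finger_overhang is the distance from the TCP to the fingertips, in m); z points along the fingers, y is the direction in which the jaws open and shut (so a half turn about z gives the same grasp; the last joint's range is limited). The gripper opens to 92 mm and grips with 3 to 60 N. Pads are 20 mm wide; open, the fingers measure 128 mm over their backs; the gripper's body (75 mm by 189 mm) begins 69 mm behind the grasp point.
Start: joints at [-1.516, 0.158, 1.597, -0, 1.386, -0.21], TCP at [0.15, -0.555, 0.226] pointing down, gripper open.
Joint ranges: [-2.91, 2.91], [-0.94, 2.29], [0.18, 2.7], [-1.29, 4.43], [0.17, 2.64], [-3, 3]. Speed limits (rad/s): [2.57, 2.57, 3.14, 3.14, 3.14, 3.14].

## Interface

Orientations are given as a 3x3 rotation matrix whose columns are the frame's x, y, z axes.
In Python, from plant import ctrl gives the robot as it stands. The module is installed in compiled form; this text tells all that it offers.
- The arm moves only by the shell command python3 -m pendant 'ROWS' [FORCE]. ROWS is JSON, a list that holds one entry, the list of rows, each a list of 7 numbers: the shift along the world's x, y, z in mm, then the turn, a rotation vector about the world's x, y, z in rad, then the finger opening in mm, from 0 to 91.9. A call has 1 to 20 rows; each row shifts and turns the pose as measured when the row begins; what a row does not reach is not made up. A row lasts 1/10 s, in which the tool goes at most 50 mm and 8.59 degrees, less where a joint would pass 70% of its speed; a pose out of reach is approached as far as the arm can. A call is refused whole if a number of a shift passes 50 or a number of a turn 0.15, either way. A call with a gripper value outside its range is refused whole. The fingers move at their own pace and stop on an object; FORCE is the grip in N (left out, the last holds). Time passes only in rows, so rows that do not move let the fingers close. It gives the time, the measured TCP pose, the force and the opening at its end, in the units of the state.
- ctrl.state(): the state, without advancing time (a new reading comes with each control period).
- ctrl.camera(name): name is "scene" or "top" or "wrist"; returns (picture, depth): 420x560x3 uint8, red, green, blue; 420x560 float32, m along the optical axis (not along the pixel's ray), 0 where there is no reading.
- ctrl.camera_model(name): a dict with "camera_matrix" (3x3 intrinsics, pixels), "R" (3x3) and "t" (3): a world point X has camera coordinates R X + t. Camera axes: x right, y down, z forward; pixel columns grow to the right and rows downward; lengths in m; the calibration is good to about 2 mm. A picture is of the moment at which its call begins: read the wrist's pose just before it. camera_model takes no time and is no camera call; for the wrist camera it gives the pose at the moment of the call.
- ctrl.finish_job(): hands the job in, once; it reports no verdict.
The state is a dict: "time": time; "joints": joint angles; "qd": joint speeds; "tau": joint torques, N m; "tcp_pos": TCP position; "orientation": TCP orientation; "force": force on the tool from outside, world axes, zero at the start; "torque": the same for the moment, N m; "gripper_width": finger opening in m.
Only numpy, scipy, OpenCV 4.12 (cv2) and the standard library are available. Lean on these libraries where they do the work, as an engineer would, in place of code of your own. Each camera call takes 0.05 s, during which the arm holds its last target.

## Working session

There is one attempt and no reset: what is moved stays moved. The work goes in short steps, Python scripts to look and compute and a shell command to move; the robot and the scene stay as the last step left them, time stands still between calls to the robot, and variables do not carry over. Pictures are saved under pics/ and viewed, and the job is handed in when it is done.

```bash
mkdir -p pics; python3 - <<'E'
from plant import ctrl
import cv2,numpy as np
s=ctrl.state();print(s['time'],s['tcp_pos'],s['orientation'],s['gripper_width'],ctrl.finger_overhang,s['force'])
for n in ['scene','top']:
    p,d=ctrl.camera(n);cv2.imwrite(f'pics/{n}0.png',p[:,:,::-1]);np.savez(f'pics/{n}0.npz',p=p,d=d,**ctrl.camera_model(n));print(ctrl.camera_model(n))
E
```

```text
0.0 [ 0.15042145 -0.55437298  0.22465882] [[ 9.65148580e-01  2.61702506e-01 -1.27371541e-04]
 [ 2.61702311e-01 -9.65146991e-01  1.78511199e-03]
 [ 3.44236022e-04 -1.75623173e-03 -9.99998399e-01]] 0.09195520414617482 0.011 [ 0.37340065 -0.86426405 -0.37479319]
{'camera_matrix': array([[421.69876558,   0.        , 277.92540331],
       [  0.        , 421.69876558, 202.2256053 ],
       [  0.        ,   0.        ,   1.        ]]), 'R': array([[-0.28921805,  0.95712114, -0.01649344],
       [ 0.70946776,  0.20275256, -0.67494214],
       [-0.64265731, -0.20690702, -0.7376863 ]]), 't': array([ 0.18617964, -0.36997989,  1.36952426])}
{'camera_matrix': array([[405.12839112,   0.        , 278.20234093],
       [  0.        , 405.12839112, 209.17033851],
       [  0.        ,   0.        ,   1.        ]]), 'R': array([[ 3.71474133e-04, -9.99991471e-01, -4.11344718e-03],
       [-9.93708205e-01,  9.15698627e-05, -1.11999974e-01],
       [ 1.11999395e-01,  4.12917131e-03, -9.93699696e-01]]), 't': array([-0.00244938,  0.61450599,  1.07236893])}
```

View pics/scene0.png

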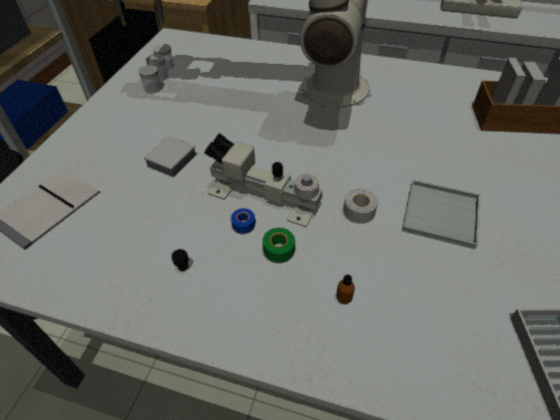

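View pics/top0.png

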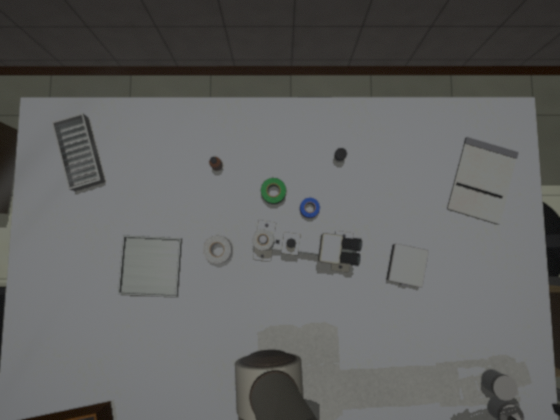

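Candidates for the roll, in top pixels: white ring on the post (263,239), larger white ring on the bench (217,250), green ring (274,191) and blue ring (310,208). The description fits the smaller white one on the post, so I'll check that in a crop.

```bash
cat > h.py <<'E'
import numpy as np,cv2
def load(f):
    z=np.load(f);return z
def ray(m,uv,z):
    K,R,t=m['camera_matrix'],m['R'],m['t']
    d=R.T@np.linalg.solve(K,[uv[0],uv[1],1.]);c=-R.T@t
    return c+d*(z-c[2])/d[2]
def pts(m,d):
    K,R,t=m['camera_matrix'],m['R'],m['t']
    v,u=np.mgrid[:d.shape[0],:d.shape[1]]
    P=np.stack([(u-K[0,2])/K[0,0]*d,(v-K[1,2])/K[1,1]*d,d],-1)
    return (P-t)@R
E
python3 - <<'E'
from h import *
t=load('pics/top0.npz');s=load('pics/scene0.npz')
a=t['p'][180:300,190:380];b=s['p'][120:245,190:390]
a=cv2.resize(a,None,fx=4,fy=4,interpolation=cv2.INTER_CUBIC);b=cv2.resize(b,None,fx=4,fy=4,interpolation=cv2.INTER_CUBIC)
cv2.imwrite('pics/ct.png',a[:,:,::-1]);cv2.imwrite('pics/cs.png',b[:,:,::-1])
for n,uv,z in [('rollpost',(263,239),.09),('big',(217,250),.03),('knob',(291,243),.116),('tray',(151,266),.018),('bottle',(216,164),.07),('eyep',(341,154),.04),('box',(408,265),.036),('eyepieces',(351,250),.13),('green',(274,191),.03),('blue',(310,208),.02)]:print(n,ray(t,uv,z).round(3))
P=pts(t,t['d'])
for n,uv in [('rollpost',(263,232)),('post',(263,239)),('knob',(291,243)),('bench',(200,200)),('big',(217,240))]:print(n,P[uv[1],uv[0]].round(3))
E
```

```text
rollpost [0.531 0.036 0.09 ]
big [0.504 0.164 0.03 ]
knob [ 0.52  -0.035  0.116]
tray [0.46  0.345 0.018]
bottle [0.732 0.164 0.07 ]
eyep [ 0.767 -0.176  0.04 ]
box [ 0.464 -0.351  0.036]
eyepieces [ 0.502 -0.182  0.13 ]
green [0.665 0.009 0.03 ]
blue [ 0.619 -0.09   0.02 ]
rollpost [0.549 0.037 0.09 ]
post [0.53  0.036 0.105]
knob [ 0.52  -0.035  0.116]
bench [0.644 0.218 0.003]
big [0.53  0.162 0.041]
```

View pics/ct.png

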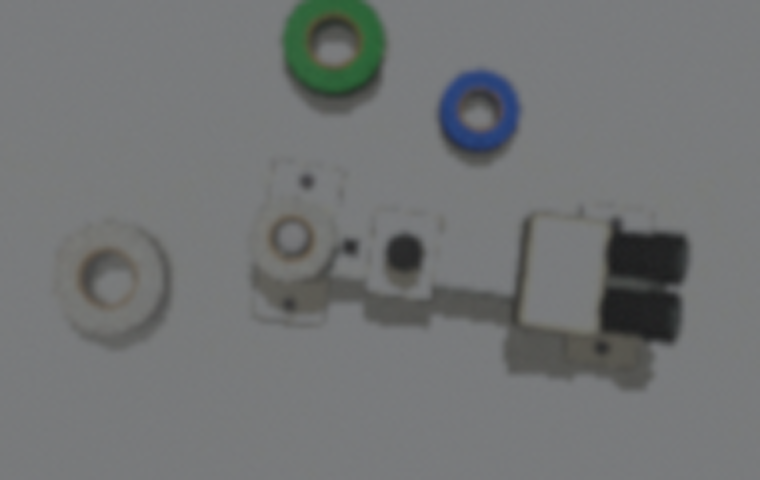

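View pics/cs.png

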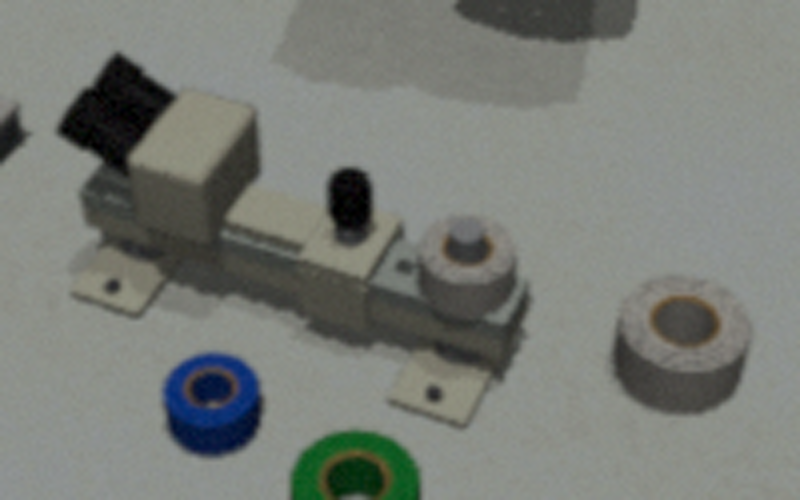

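```bash
python3 - <<'E'
from h import *
t=load('pics/top0.npz');s=load('pics/scene0.npz')
def blob(name,P,m,z,lo,hi,near,r):
    M=(P[...,2]>lo)&(P[...,2]<hi)&(np.hypot(P[...,0]-near[0],P[...,1]-near[1])<r)
    v,u=np.nonzero(M); c,rr=cv2.minEnclosingCircle(np.stack([u,v],1).astype(np.float32))
    print(name,M.sum(),'meanP',P[M].mean(0).round(4),'circ',ray(m,c,z).round(4),'px',np.round(c,1),round(rr,1),'maxz',P[M][:,2].max().round(3))
for k,m in (('top',t),('scene',s)):
    P=pts(m,m['d'])
    blob(k+' roll',P,m,.09,.084,.096,(.531,.036),.04)
    blob(k+' post',P,m,.105,.099,.112,(.531,.036),.02)
    blob(k+' knob',P,m,.116,.111,.125,(.52,-.035),.025)
    M=(P[...,2]>.13)&(P[...,2]<.155)&(np.hypot(P[...,0]-.5,P[...,1]+.16)<.1)
    v,u=np.nonzero(M);r=cv2.minAreaRect(np.stack([u,v],1).astype(np.float32));print('head',P[M].mean(0).round(4),r)
P=pts(t,t['d'])
M=(P[...,2]>.010)&(P[...,2]<.026)&(np.hypot(P[...,0]-.46,P[...,1]-.345)<.13)
v,u=np.nonzero(M);r=cv2.minAreaRect(np.stack([u,v],1).astype(np.float32));print('tray',r,ray(t,r[0],.018).round(4),ray(s,(442,212),.005))
for q in cv2.boxPoints(r):print(ray(t,q,.018).round(3))
for k,m in (('top',t),):
  for z in(.036,):
    M=(P[...,2]>.028)&(P[...,2]<.05)&(np.hypot(P[...,0]-.504,P[...,1]-.164)<.06);print('big',P[M].mean(0),P[M].min(0),P[M].max(0))
E
```

```text
top roll 286 meanP [0.5293 0.0369 0.0902] circ [0.5294 0.0372 0.09  ] px [262.7 239.6] 10.7 maxz 0.095
top post 45 meanP [0.5304 0.0359 0.1048] circ [0.5304 0.0359 0.105 ] px [263. 239.] 3.6 maxz 0.108
top knob 72 meanP [ 0.5202 -0.0348  0.1158] circ [ 0.5203 -0.0346  0.116 ] px [290.9 242.9] 5.0 maxz 0.121
head [ 0.4988 -0.1923  0.1341] ((354.8020324707031, 251.18258666992188), (8.178887367248535, 25.412967681884766), 6.709837436676025)
scene roll 301 meanP [0.5383 0.0358 0.0896] circ [0.5359 0.0352 0.09  ] px [306. 183.] 12.2 maxz 0.096
scene post 58 meanP [0.5353 0.034  0.104 ] circ [0.537  0.0344 0.105 ] px [305.8 178.5] 4.5 maxz 0.107
scene knob 72 meanP [ 0.5256 -0.0373  0.1152] circ [ 0.5269 -0.0367  0.116 ] px [276.5 166. ] 4.9 maxz 0.118
head [ 0.506  -0.1942  0.1335] ((214.49652099609375, 142.94137573242188), (7.308002948760986, 21.67487144470215), 41.6335334777832)
tray ((149.47230529785156, 265.99847412109375), (60.40685272216797, 59.29745101928711), 3.1798300743103027) [0.4601 0.3495 0.018 ] [0.4588103 0.3501221 0.005    ]
[0.385 0.433 0.018]
[0.545 0.431 0.018]
[0.536 0.265 0.018]
[0.376 0.269 0.018]
big [0.50481177 0.16179167 0.04088346] [0.46870608 0.12481656 0.02801573] [0.54108508 0.20025153 0.04753163]
```

The roll on the post is the smaller white ring, at top (263,239). Both views put its top at z≈0.09 and the post top at z≈0.105 (0.532, 0.036). Knob to post is 72 mm in the top view, as it should be. Next I move above the post.

```bash
python3 -m pendant '[[[25,39,0,0,0,0.115,91],[25,39,0,0,0,0.115,91],[25,39,0,0,0,0.115,91],[25,39,0,0,0,0.115,91],[25,39,0,0,0,0.115,91],[25,39,0,0,0,0.115,91],[25,39,0,0,0,0.115,91],[25,39,0,0,0,0.115,91],[25,39,0,0,0,0.115,91],[25,39,0,0,0,0.115,91],[25,39,0,0,0,0,91],[25,39,0,0,0,0,91],[25,39,0,0,0,0,91],[25,39,0,0,0,0,91]]]'; python3 - <<'E'
from plant import ctrl
import cv2,numpy as np
s=ctrl.state();print(s['time'],s['tcp_pos'],s['orientation'].round(4),s['joints'])
m=ctrl.camera_model('wrist')
p,d=ctrl.camera('wrist');cv2.imwrite('pics/w1.png',p[:,:,::-1]);np.savez('pics/w1.npz',p=p,d=d,**m)
E
```

```text
time: 1.5
tcp_pos: [0.5042, 0.0139, 0.219]
orientation: [[0.118, 0.993, -0.005], [0.993, -0.118, 0.003], [0.002, -0.006, -1.0]]
force: [0.4, -1.0, 0.5]
gripper_width: 0.0911
1.5 [0.50419638 0.0138666  0.21897444] [[ 0.1177  0.993  -0.0055]
 [ 0.9931 -0.1176  0.0025]
 [ 0.0019 -0.0058 -1.    ]] [-2.13356868e-01 -1.67531953e-02  1.79497434e+00  1.35054117e-03
  1.36928482e+00 -9.57028449e-02]
```

View pics/w1.png

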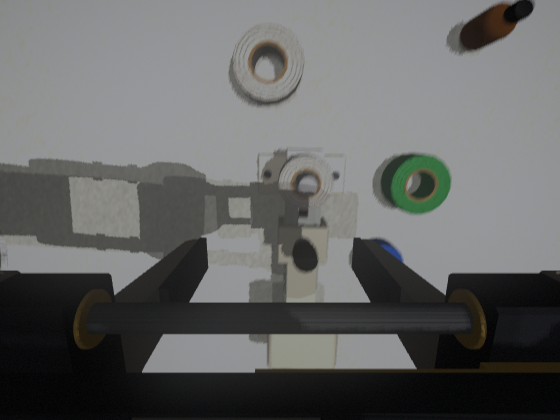

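The wrist view shows the roll on the post at (305,178), the knob at (305,255), the larger white roll at (268,63), and green at (420,183). Measuring now.

```bash
python3 - <<'E'
from h import *
from plant import ctrl
s=ctrl.state();print(s['tcp_pos'],s['orientation'][:,1])
m=load('pics/w1.npz');P=pts(m,m['d'])
for n,lo,hi,near in (('roll',.084,.096,(.531,.036)),('post',.1,.112,(.531,.036)),('knob',.111,.122,(.522,-.035)),('saddle',.067,.078,(.52,-.035))):
    M=(P[...,2]>lo)&(P[...,2]<hi)&(np.hypot(P[...,0]-near[0],P[...,1]-near[1])<.045)
    v,u=np.nonzero(M);
    c,r=cv2.minEnclosingCircle(np.stack([u,v],1).astype(np.float32));z={'roll':.09,'post':.105,'knob':.116,'saddle':.072}[n]
    print(n,M.sum(),P[M].mean(0).round(4),ray(m,c,z).round(4),np.round(c,1),round(r,1))
    if n=='saddle':
        q=P[M][:,:2].astype(np.float32); print(cv2.minAreaRect(q))
g=cv2.Canny(m['p'],60,150)
c=cv2.resize(m['p'][130:290,230:390],None,fx=4,fy=4,interpolation=cv2.INTER_CUBIC);cv2.imwrite('pics/cw1.png',c[:600,:,::-1])
E
```

```text
[0.50634119 0.01954343 0.21873685] [ 0.99353509 -0.11343842 -0.00444391]
roll 1895 [0.5322 0.0365 0.0899] [0.5323 0.0363 0.09  ] [304.7 183.7] 27.9
post 335 [0.5328 0.0349 0.1047] [0.5327 0.0351 0.105 ] [306.4 187.2] 10.4
knob 451 [ 0.523  -0.0355  0.1155] [ 0.5229 -0.0351  0.116 ] [304.2 261.3] 12.4
saddle 1686 [ 0.5213 -0.0392  0.0716] [ 0.5227 -0.0412  0.072 ] [301.6 250.5] 33.3
((0.5216837525367737, -0.04694344103336334), (0.06533094495534897, 0.0557963028550148), 82.07205200195312)
```

View pics/cw1.png

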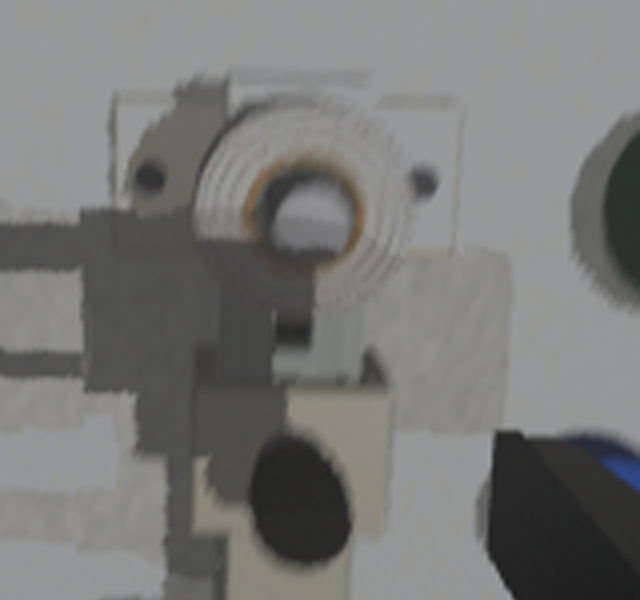

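```bash
python3 -m pendant '[[[13,8,-15,-0.004,0,-0.013,91],[13,8,-25,0,0,-0.013,91],[0,0,-25,0,0,0,91],[0,0,0,0,0,0,91]]]'
```

```text
time: 1.95
tcp_pos: [0.5335, 0.0405, 0.1509]
orientation: [[0.133, 0.991, -0.004], [0.991, -0.133, 0.003], [0.003, -0.005, -1.0]]
force: [-0.6, 0.7, 0.8]
gripper_width: 0.0912
```

```bash
python3 -m pendant '[[[-1,-5,-25,0,0,0,91],[0,0,-25,0,0,0,91],[0,0,-20,0,0,0,91],[0,0,-4,0,0,0,91],[0,0,0,0,0,0,91]]]'
```

```text
time: 2.45
tcp_pos: [0.5343, 0.0341, 0.0795]
orientation: [[0.134, 0.991, 0.0], [0.991, -0.134, 0.003], [0.003, -0.0, -1.0]]
force: [0.2, 0.3, 0.7]
gripper_width: 0.0909
```

```bash
python3 -m pendant '[[[-1,1.5,-4,0,0,0,70],[0,0,0,0,0,0,50],[0,0,0,0,0,0,45],[0,0,0,0,0,0,45],[0,0,0,0,0,0,45],[0,0,0,0,0,0,45]]]' 20
```

```text
time: 3.05
tcp_pos: [0.5352, 0.0352, 0.08]
orientation: [[0.133, 0.991, 0.005], [0.991, -0.133, 0.001], [0.002, 0.005, -1.0]]
force: [-0.3, -0.2, -0.9]
gripper_width: 0.0546
```

```bash
python3 -m pendant '[[[0,0,12,0,0,0,45],[0,0,20,0,0,0,45],[0,0,25,0,0,0,45],[0,0,20,0,0,0,45],[0,0,10,0,0,0,45],[0,0,0,0,0,0,45]]]'; python3 - <<'E'
from plant import ctrl
import cv2
p,d=ctrl.camera('scene');cv2.imwrite('pics/s2.png',cv2.resize(p[60:300,150:470],None,fx=2,fy=2)[:,:,::-1])
print(ctrl.state()['tcp_pos'],ctrl.state()['gripper_width'])
E
```

```text
time: 3.65
tcp_pos: [0.5358, 0.0353, 0.1734]
orientation: [[0.134, 0.991, 0.009], [0.991, -0.134, 0.001], [0.003, 0.008, -1.0]]
force: [1.0, -0.4, -1.4]
gripper_width: 0.0547
[0.53539748 0.03537361 0.17258404] 0.05499138852689117
```

View pics/s2.png

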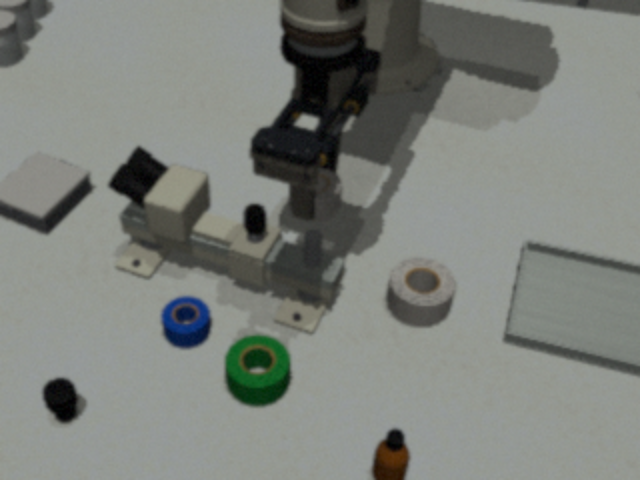

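The roll is off the post and in the fingers, at crop (305,205). Now across to the tray.

```bash
python3 -m pendant '[[[-5,20,0,0,0,0,45],[-9,38,0,0,0,0,45],[-9,38,0,0,0,0,45],[-9,38,0,0,0,0,45],[-9,38,0,0,0,0,45],[-9,38,0,0,0,0,45],[-9,38,0,0,0,0,45],[-8,30,-10,0,0,0,45],[-4,15,-20,0,0,0,45],[0,0,-20,0,0,0,45],[0,0,0,0,0,0,45]]]'
```

```text
time: 4.8
tcp_pos: [0.4527, 0.3373, 0.1077]
orientation: [[0.136, 0.991, -0.01], [0.991, -0.136, -0.003], [-0.004, -0.01, -1.0]]
force: [-0.9, -0.5, -1.2]
gripper_width: 0.0549
```

```bash
python3 -m pendant '[[[6,9,-20,0.004,-0.008,0,45],[0,0,-25,0,0,0,45],[0,0,-20,0,0,0,45],[0,0,-8,0,0,0,45],[0,0,-3,0,0,0,45],[0,0,0,0,0,0,45]]]'
```

```text
time: 5.4
tcp_pos: [0.4597, 0.3453, 0.0304]
orientation: [[0.138, 0.99, -0.003], [0.99, -0.138, 0.001], [0.0, -0.003, -1.0]]
force: [-0.4, 0.4, -0.9]
gripper_width: 0.055
```

```bash
python3 -m pendant '[[[0,0,-4,0,0,0,45],[0,0,-3,0,0,0,45],[0,0,-2,0,0,0,45],[0,0,-2,0,0,0,45]]]'
```

```text
time: 5.8
tcp_pos: [0.4619, 0.3461, 0.0238]
orientation: [[0.138, 0.99, 0.001], [0.99, -0.138, 0.002], [0.002, 0.001, -1.0]]
force: [-9.9, -5.1, 20.6]
gripper_width: 0.0544
```

```bash
python3 -m pendant '[[[0,0,2,0,0,0,55],[0,0,1,0,0,0,75],[0,0,0,0,0,0,80],[0,0,0,0,0,0,80],[0,0,20,0,0,0,80],[0,0,30,0,0,0,80],[0,0,35,0,0,0,80],[0,0,35,0,0,0,80],[0,0,10,0,0,0,80],[0,0,0,0,0,0,60]]]';  python3 - <<'E'
from h import *
from plant import ctrl
m=ctrl.camera_model('scene')
p,d=ctrl.camera('scene');cv2.imwrite('pics/s3.png',cv2.resize(p[90:290,200:520],None,fx=2,fy=2)[:,:,::-1])
m2=ctrl.camera_model('wrist');p2,d2=ctrl.camera('wrist');cv2.imwrite('pics/w3.png',p2[:,:,::-1])
for a,b,mm in ((p,d,m),(p2,d2,m2)):
    P=pts(mm,b);M=(P[...,2]>.024)&(P[...,2]<.045)&(np.hypot(P[...,0]-.46,P[...,1]-.346)<.06)
    print(M.sum(),P[M].mean(0),P[M].std(0),P[M].min(0),P[M].max(0))
E
```

```text
time: 6.8
tcp_pos: [0.4607, 0.3455, 0.1601]
orientation: [[0.139, 0.99, -0.0], [0.99, -0.139, 0.002], [0.002, -0.001, -1.0]]
force: [-0.6, 0.1, 0.1]
gripper_width: 0.0741
364 [0.46727563 0.34448538 0.03235015] [0.01596862 0.01476127 0.002808  ] [0.43582057 0.31717686 0.0240633 ] [0.49333917 0.37225848 0.03670271]
1901 [0.46370314 0.34751739 0.03350906] [0.01488825 0.01530673 0.00164079] [0.43618455 0.31928066 0.02418385] [0.49139481 0.37408806 0.03658891]
```

View pics/s3.png

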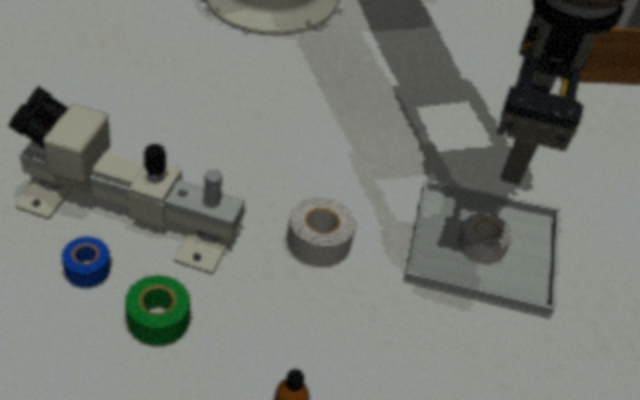

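View pics/w3.png

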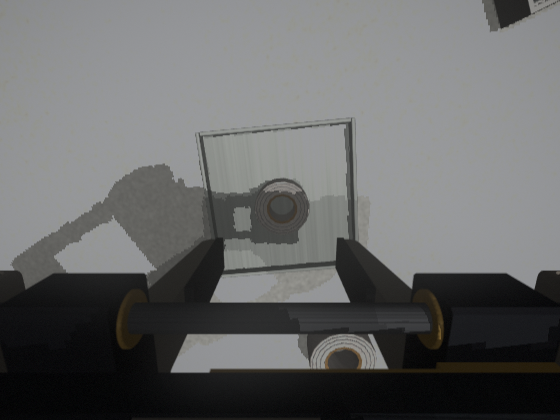

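The roll lies flat in the tray at wrist (282,208), with its top at z 0.034 = 4+30 mm, let go. Now to the knob.

```bash
python3 -m pendant '[[[3,-20,4,0,0,0,60],[6,-38,4,0,0,0,60],[6,-38,0,0,0,0,60],[6,-38,0,0,0,0,60],[6,-38,0,0,0,0,60],[6,-38,0,0,0,0,60],[6,-38,0,0,0,0,60],[6,-38,0,0,0,0,60],[6,-38,0,0,0,0,60],[6,-28,0,0,0,0,60],[4,-15,0,0,0,0,60],[0,0,0,0,0,0,60]]]';  python3 - <<'E'
from h import *
from plant import ctrl
m2=ctrl.camera_model('wrist');p2,d2=ctrl.camera('wrist');cv2.imwrite('pics/w4.png',p2[:,:,::-1])
print(ctrl.state()['tcp_pos'])
P=pts(m2,d2)
for lo,hi,c in((.1,.108,(.5325,.0355)),(.111,.122,(.5225,-.0355))):
    M=(P[...,2]>lo)&(P[...,2]<hi)&(np.hypot(P[...,0]-c[0],P[...,1]-c[1])<.03)
    if M.sum(): print(M.sum(),P[M].mean(0))
E
```

```text
time: 8.1
tcp_pos: [0.5044, -0.0362, 0.1375]
orientation: [[0.136, 0.989, -0.048], [0.991, -0.136, 0.001], [-0.006, -0.048, -0.999]]
force: [-0.3, -0.2, -0.1]
gripper_width: 0.0597
[ 0.50382338 -0.03517981  0.13717078]
776 [0.53288466 0.03425448 0.10484315]
988 [ 0.5231402  -0.03590939  0.11561803]
```

View pics/w4.png

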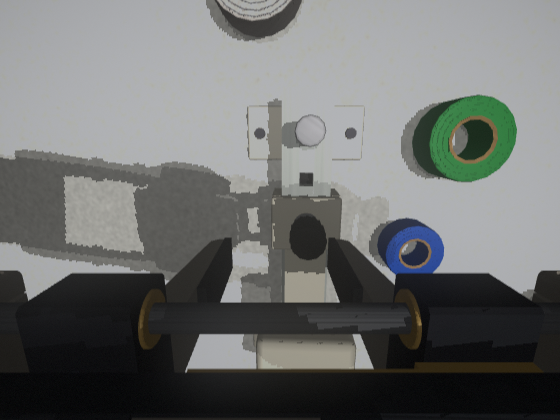

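```bash
python3 -m pendant '[[[10,0,2,0,-0.03,0,60],[9,0,0,0,-0.02,0,60],[0,0,0,0,0,0,60]]]'
```

```text
time: 8.45
tcp_pos: [0.5227, -0.032, 0.137]
orientation: [[0.133, 0.991, 0.001], [0.991, -0.133, 0.004], [0.004, 0.001, -1.0]]
force: [-0.1, -0.2, -0.0]
gripper_width: 0.0602
```

```bash
python3 -m pendant '[[[0,-3,-15,-0.004,0,-0.006,60],[0,0,-15,0,0,0,60],[0,0,-6,0,0,0,60],[0,0,0,0,0,0,60]]]'
```

```text
time: 8.85
tcp_pos: [0.5236, -0.0322, 0.1009]
orientation: [[0.135, 0.991, 0.004], [0.991, -0.135, -0.001], [-0.0, 0.004, -1.0]]
force: [0.3, 0.0, 0.1]
gripper_width: 0.0597
```

```bash
python3 -m pendant '[[[0,-4,-2,0,0,0,60],[0,0,0,0,0,0,45],[0,0,0,0,0,0,30],[0,0,0,0,0,0,15],[0,0,0,0,0,0,15],[0,0,0,0,0,0,15],[0,0,0,0,0,0,15]]]' 40
```

```text
time: 9.55
tcp_pos: [0.5223, -0.0361, 0.1009]
orientation: [[0.133, 0.991, 0.0], [0.991, -0.133, -0.001], [-0.001, 0.0, -1.0]]
force: [3.4, -1.0, -1.8]
gripper_width: 0.0229
```

Gripped (opening 22.9 mm). Pulling up by about 16 mm.

```bash
python3 -m pendant '[[[0,0,5,0,0,0,15],[0,0,5,0,0,0,15],[0,0,5,0,0,0,15],[0,0,3,0,0,0,15],[0,0,0,0,0,0,15]]]'
```

```text
time: 10.05
tcp_pos: [0.5223, -0.0361, 0.1176]
orientation: [[0.134, 0.991, 0.001], [0.991, -0.134, -0.001], [-0.0, 0.001, -1.0]]
force: [3.4, -2.4, -9.2]
gripper_width: 0.0235
```

The spring force matches a 16.7 mm pull with no slip. Now the slide.

```bash
python3 -m pendant '[[[0.8,6,0,0,0,0,15],[0.8,6,0,0,0,0,15],[0.8,6,0,0,0,0,15],[0.8,6,0,0,0,0,15],[0.6,4,0,0,0,0,15],[0,0,0,0,0,0,15]]]'
```

```text
time: 10.65
tcp_pos: [0.5264, -0.0061, 0.1168]
orientation: [[0.133, 0.991, 0.001], [0.991, -0.133, -0.002], [-0.002, 0.001, -1.0]]
force: [3.7, -1.8, -8.6]
gripper_width: 0.0232
```

```bash
python3 -m pendant '[[[0.4,3,0,0,0,0,15],[0.2,2,0,0,0,0,15],[0,0,0,0,0,0,15]]]'
```

```text
time: 10.95
tcp_pos: [0.5271, -0.0006, 0.1168]
orientation: [[0.133, 0.991, 0.001], [0.991, -0.133, -0.002], [-0.002, 0.002, -1.0]]
force: [4.4, -1.4, -9.5]
gripper_width: 0.0229
```

Travel is 35.8 mm, within the pin's capture range. Lowering now.

```bash
python3 -m pendant '[[[0,-0.5,-5,0,0,0,15],[0,0,-5,0,0,0,15],[0,0,-4,0,0,0,15],[0,0,0,0,0,0,15]]]'
```

```text
time: 11.35
tcp_pos: [0.5272, -0.0006, 0.1022]
orientation: [[0.134, 0.991, 0.001], [0.991, -0.134, -0.001], [-0.0, 0.001, -1.0]]
force: [3.9, 0.2, -6.1]
gripper_width: 0.0232
```

```bash
python3 -m pendant '[[[0,0,-2,0,0,0,15],[0,0,-2,0,0,0,15],[0,0,-1,0,0,0,15],[0,0,0,0,0,0,15]]]'; python3 - <<'E'
from h import *
from plant import ctrl
for n in('wrist','scene'):
    m=ctrl.camera_model(n);p,d=ctrl.camera(n);cv2.imwrite(f'pics/{n}5.png',p[:,:,::-1] if n=='wrist' else cv2.resize(p[90:290,200:520],None,fx=2,fy=2)[:,:,::-1])
    P=pts(m,d)
    M=(P[...,2]>.024)&(P[...,2]<.045)&(np.hypot(P[...,0]-.46,P[...,1]-.346)<.06)
    if M.sum():print('roll',P[M].mean(0).round(3),P[M].std(0))
    M=(P[...,2]>.067)&(P[...,2]<.078)&(np.hypot(P[...,0]-.528,P[...,1])<.045)
    if M.sum():print('saddle max along bar',np.percentile((P[M][:,:2]-[.5225,-.0355])@[.137,.9905],[2,98]))
s=ctrl.state();print(s['tcp_pos'],s['force'])
E
```

```text
time: 11.75
tcp_pos: [0.5272, -0.0006, 0.1011]
orientation: [[0.133, 0.991, -0.0], [0.991, -0.133, -0.001], [-0.001, -0.0, -1.0]]
force: [2.0, -0.7, -5.7]
gripper_width: 0.0232
saddle max along bar [-0.00736335  0.07293103]
roll [0.467 0.344 0.032] [0.01585942 0.01483026 0.00294941]
saddle max along bar [-0.00610656  0.07768345]
[ 0.52720755 -0.00060484  0.10093137] [ 0.55557799 -0.45082316 -1.94787842]
```

View pics/scene5.png

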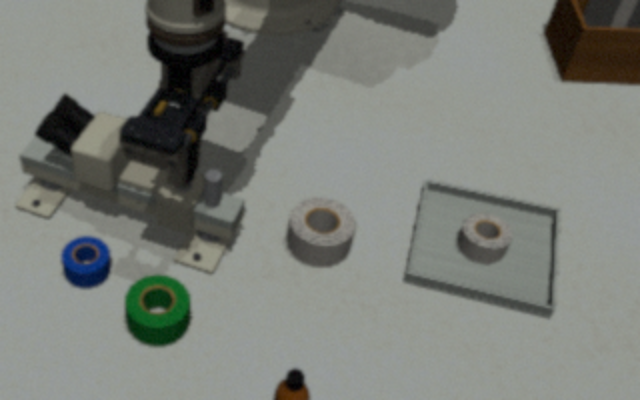

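View pics/wrist5.png

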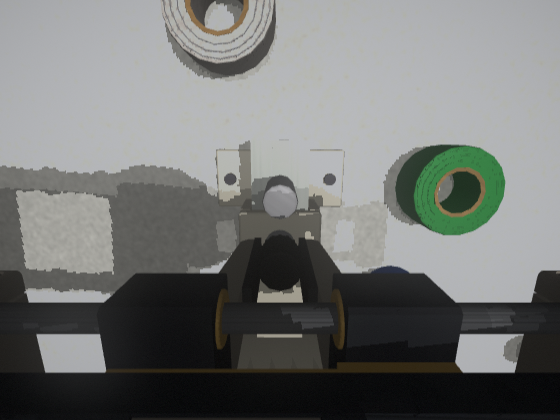

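The pose is back at the gripping height of 0.1009 and the spring force is gone. I'll push down lightly to confirm the hard stop and to hold it.

```bash
python3 -m pendant '[[[0,0,-1.5,0,0,0,15],[0,0,-1.5,0,0,0,15],[0,0,0,0,0,0,15],[0,0,0,0,0,0,15]]]'
```

```text
time: 12.25
tcp_pos: [0.5272, -0.0006, 0.1009]
orientation: [[0.133, 0.991, -0.002], [0.991, -0.133, -0.001], [-0.001, -0.002, -1.0]]
force: [0.8, -0.8, -3.1]
gripper_width: 0.0232
```

```bash
python3 -m pendant '[[[0,0,-2,0,0,0,15],[0,0,-3,0,0,0,15],[0,0,-3,0,0,0,15]]]'; python3 - <<'E'
from plant import ctrl
for i in range(4):
    ctrl.camera('top');s=ctrl.state();print(s['tcp_pos'].round(4),s['force'].round(1),s['gripper_width'])
E
```

```text
time: 12.55
tcp_pos: [0.5274, -0.0006, 0.1007]
orientation: [[0.132, 0.991, -0.005], [0.991, -0.132, -0.001], [-0.002, -0.005, -1.0]]
force: [-11.6, 1.8, 21.5]
gripper_width: 0.023
[ 0.5274 -0.0006  0.1007] [-11.5   1.7  22.2] 0.023240801841598782
[ 0.5274 -0.0006  0.1007] [-11.3   1.6  21.2] 0.022977344765699386
[ 0.5274 -0.0006  0.1007] [-11.9   1.3  21.5] 0.023092773591940726
[ 0.5274 -0.0006  0.1007] [-11.3   2.2  21.1] 0.022637323889376185
```

The knob is against a hard stop at z 0.1007 (it was gripped at 0.1009 when home), with a steady 21 N down. Handing in.

```bash
python3 -c "
from plant import ctrl
print(ctrl.finish_job());s=ctrl.state();print(s['time'],s['tcp_pos'],s['force'])"
```

```text
the job is handed in; nothing more can be done
None
the job is handed in; nothing more can be done
```

The job is handed in at about 13 s of the 58 s allowed. No verdict was given, so success rests on my own checks below.

- **Roll:** I lifted the small white roll off the post and laid it flat in the tray. Its top measured about 34 mm above the bench, as it should, and it lies within a few mm of the tray's centre.
- **Pin and section:** I pulled the knob up 16.7 mm, slid it 35.8 mm by gripper travel (35 mm nominal, inside the 3.5 mm tolerance) and lowered it. The gripper is still on the knob, commanded to grip at 40 N.
- **Pin home:** The knob came back to its starting height (TCP z 0.1007 m against 0.1009 m) on a hard stop. It holds steady at about 21 N down, with roughly 11 N sideways.
- **Where the checks fell short:** The scene camera read positions up to about 7 mm off the other views, mostly in x, so I relied on the wrist and top views. My camera measurement of the saddle's position was unusable because the gripper was in the way. So the section's position rests on gripper travel and on the pin dropping fully home.
- **Bystanders:** I didn't re-measure them at the end. The arm's path stayed well clear of them.

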